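# Stand the axle stub and hold the snap ring open at its groove

## Robot

A 6-joint arm with a two-finger parallel gripper is mounted at the origin on a cart in front of the work surface, level with it; the furniture and walls round the work are solid. World frame = base frame: x ahead of the robot, y to its left, z up, the work surface at z = 0. Lengths are in m, angles in rad, forces in N, time in s.
With the tool pointing down it reaches from about 0.3 to 0.875 m from the base axis. Payload 6.4 kg.
Tool frame: the origin (TCP) lies between the finger pads; the fingertips stand 8 mm ahead of it and the grasp point (between the pads) lies 11 mm behind it; z points along the fingers, x is the direction in which the jaws open and shut, and the axes are right-handed (so a half turn about z gives the same grasp; the last joint's range is limited). The gripper opens to 88 mm and grips with 3 to 60 N. Pads are 18 mm wide; open, the fingers measure 123 mm over their backs; the gripper's body (75 mm by 187 mm) begins 45 mm behind the grasp point.
Start: joints at [-1.468, 0.181, 1.607, -0, 1.354, -0.206], TCP at [0.175, -0.548, 0.247] pointing down, gripper open.
Joint ranges: [-2.99, 2.99], [-0.89, 2.07], [0.3, 2.58], [-1.14, 4.28], [0, 2.63], [-3.12, 3.12]. Speed limits (rad/s): [2.57, 2.57, 3.01, 3.14, 3.14, 3.14].

## Interface

Orientations are given as a unit quaternion [x, y, z, w].
In Python, from plant import sensors, optics, bot gives the robot as it stands.
- The arm moves only by the tool arm_command, never from a script. Its argument "rows" is one flat list of numbers, 5 for each row, row after row: the closure in counts, from 0 (fully open) to 255 (shut), then the shift along the world's x, y, z in mm, then the turn about the world's z in degrees. A call has 1 to 12 rows; each row shifts and turns the commanded pose from where the row before left it; what a row does not reach is not made up. A row lasts 1/8 s, in which the tool goes at most 62.5 mm and 10.7 degrees, less where a joint would pass 70% of its speed; a pose out of reach is approached as far as the arm can. A call is refused whole if a number of a shift passes 62.5 or a number of a turn 10.7, either way. A call with a gripper value outside its range is refused whole. The fingers move at their own pace and stop on an object; "newtons" is the grip in N (left out, the last holds). Time passes only in rows, so rows that do not move let the fingers close. It gives the time, the measured TCP pose, the force and the opening at its end, in the units of the state.
- sensors.state(): the state, without advancing time (a new reading comes with each control period).
- optics.read_camera(name): name is "scene" or "top" or "wrist"; returns a dict with "image" (420x560x3 uint8, red, green, blue), "camera_matrix" (3x3 intrinsics, pixels), "dist" ([k1, k2, p1, p2, k3] as OpenCV has them; the pictures are not rectified), "view" (4x4, takes a point from world to camera coordinates); the wrist camera has in their place "T_tool_cam" (4x4, takes a point from camera to tool coordinates, whose origin is the TCP and whose axes are the tool frame's). Camera axes: x right, y down, z forward; pixel columns grow to the right and rows downward; lengths in m; the calibration is good to about 2 mm. A picture is of the moment at which its call begins: read the wrist's pose just before it. There is no depth.
- bot.close_job(): hands the job in, once; it reports no verdict.
The state is a dict: "clock": time; "joint_pos": joint angles; "qd": joint speeds; "joint_efforts": joint torques, N m; "ee_pos": TCP position; "tool_rot": TCP orientation; "wrist_force": force on the tool from outside, world axes, zero at the start; "moment": the same for the moment, N m; "gripper_width": finger opening in m.
Only numpy, scipy, OpenCV 4.12 (cv2) and the standard library are available. Lean on these libraries where they do the work, as an engineer would, in place of code of your own. Each camera call takes 0.05 s, during which the arm holds its last target.

## Task

Take the steel axle stub out of its wooden rack, stand it fully home in the bore of the blue bearing block and let go of it. Then take the red-handled pliers by their handles out of their stand, squeezing the handles right in so that the snap ring on their tips spreads, and slide the ring, kept spread, from above the axle down over it until it is level with the groove, without leaning on the axle. Finish there, still holding the pliers upright and squeezed with the ring open at the groove, and leave the other things on the bench alone.

Things in the scene. Friction and masses are not known exactly. Their poses are not given: they have to be found in the camera images.
- axle_mid (a point): Half-way up the steel axle stub, a round bar 20 mm in diameter and 85 mm tall, 0.1 to 0.2 kg, standing upright (z up the bar); 42.5 mm above its foot. Both ends have a 2.5 mm chamfer. It starts in the wooden rack; grip it from above. The plain bar from 40 to 64 mm above the foot is below the groove and stays clear of the block once home.
- axle_groove (a point): Centre of the groove in the axle stub, on its axis, 70 mm above its foot (27.5 mm above axle_mid) and 15 mm below its top. The groove is a dark band 8 mm wide and 17 mm in diameter.
- axle: The same axle stub; origin at the centre of its foot, z axis up the bar.
- rack: Wooden rack block, fixed, 60 x 60 x 20 mm, origin under its centre; the axle stub starts in its 22 mm hole, 15 mm deep (foot 5 mm above the bench, 65 mm standing free). Lift 15 mm or more straight up to free it.
- bore_mouth (a point): Centre of the mouth of the bore in the blue bearing block, in its top face, 40 mm above the bench; z up. The bore is 22 mm in diameter, 30 mm deep with a flat floor, chamfered 3 mm at the mouth. An axle stub fully home has its foot 30 mm below this point, axle_mid 12.5 mm, groove 40 mm and top 55 mm above it.
- block: The blue bearing block, fixed to the bench: 70 x 60 mm and 40 mm tall, with bolted ears 18 mm tall that make it 118 mm long in its x; origin at the centre of its underside.
- pliers_grip (a point): Midway between the two red handles of the upright pliers, at the height to grip, at first 121 mm above the bench. Squeeze the handles together along y; z up the pliers; x towards the ring. Each handle is 14 mm wide (x), 10 mm thick (y), from 40 mm below to 18 mm above this point. Over their outsides here they are about 53 mm apart at rest (leaning 0.2 rad outwards), 30 mm and parallel when squeezed.
- ring_mid (a point): Where the axle's axis should pass when the spread ring is on it, in the ring's mid plane; fixed to the pliers, 106 mm below pliers_grip and 20 mm along its +x; z up. The dark ring is 3 mm thick, wall 4 mm, its back 12 mm from here along +x. At rest it is 17 mm wide inside and cannot pass the axle; fully spread it clears it by about 2 mm all round. Pins reach 4 mm below it near the pliers.
- pliers: The pliers with their ring, 0.25 kg; origin under the middle of the cross bar (20 x 72 x 8 mm, long in y), 66 mm below pliers_grip and 40 mm above the ring; z up, x towards the ring.
- stand: Grey stand of the pliers, fixed, 90 x 90 mm, 62 mm tall, origin under its centre. The pliers' cross bar rests in two open cradles on posts (48 mm apart), its underside 55 mm above the bench, between walls 7 mm high. Lift straight up: 15 mm frees the bar, 60 mm brings the ring clear of the posts.
- lever_l (a joint): Angle of the pliers' handles: 0 at rest (ring closed), 0.20 rad squeezed right in to a firm stop (ring fully spread). Both move together, against a spring that needs about 10 N on each handle at pliers_grip for full spread.
- glue: Bystander: white glue bottle with a red tip, 42 mm across, 121 mm tall, standing; origin at the centre of its underside.
- cutter: Bystander: orange box cutter, 158 mm long (along its x), 21 mm wide, 17 mm tall, lying; origin at the centre of its underside.
- driver: Bystander: screwdriver with a red handle, 201 mm long (along its x), 26 mm thick, lying; origin at the centre of its underside.
- pen: Bystander: white marker with a dark blue cap, 147 mm long (along its x), 20 mm thick, lying; origin at the centre of its underside.
Not all that is in view belongs to the job. What is shaped like the axle but green is not meant.

How it is judged:
On the way, in this order (a step that is already met when the one before it is completed fails the run):
1. the axle stub stands fully home in the bore and the fingers have let go of it (horizontal distance between axle_mid and bore_mouth below 0.003 m and z of axle_mid in the frame of bore_mouth below 0.0155 m and angle between axle's own z axis and vertical below 0.08 rad and contact force between the fingers and axle below 0.1 N), for 0.2 s.
2. the pliers hold the ring spread above the top of the axle, roughly over it (value of joint lever_l above 0.15 rad and horizontal distance between ring_mid and axle_groove below 0.008 m and z of ring_mid in the frame of axle_groove above 0.016 m), for 0.1 s.
At the end, for the whole second after the job is handed in: Axle released and home in the bore (3 mm, upright to 0.08 rad). Fingers hold the pliers still, upright to 0.12 rad, squeezed past 0.15 rad; ring mid within 4 mm sideways and 3.5 mm in height of the groove; under 5 N on the axle, block not touched (all of step 1 and value of joint lever_l above 0.15 rad and horizontal distance between ring_mid and axle_groove below 0.004 m and z of ring_mid in the frame of axle_groove between -0.0035 and 0.0035 m and angle between pliers's own z axis and vertical below 0.12 rad and contact force between the fingers and pliers above 2 N and contact force between pliers and axle below 5 N and contact force between pliers and block below 0.5 N and linear speed of pliers below 0.02 m/s); the arm keeps its last pose, push and grip.
It fails at once if the ring is let close, or is not spread, while it is round the axle (horizontal distance between ring_mid and axle_groove below 0.01 m and z of ring_mid in the frame of axle_groove between -0.03 and 0.012 m and value of joint lever_l below 0.1 rad).
It fails at once if the pliers or the ring are pushed hard against the axle (contact force between pliers and axle above 25 N).
It fails at once if the axle stub or the pliers are tipped over (angle between any of axle, pliers's own z axis and vertical above 0.6 rad).
It fails at once if the glue bottle, box cutter, screwdriver or marker is knocked away (distance of any of glue, cutter, driver, pen from where it was at the start of the episode above 0.03 m).
It also fails if it takes over 61 s, if anything falls off the work surface, if the arm or the gripper's body presses on something with over 40 N, if the wrist force passes 120 N, or if a joint passes its speed limit or range.

## Working session

There is one attempt and no reset: what is moved stays moved. The work goes in short steps, Python scripts to look and compute and a tool call to move; the robot and the scene stay as the last step left them, time stands still between calls to the robot, and variables do not carry over. Pictures are saved under pics/ and viewed, and the job is handed in when it is done.

Besides the shell and the picture viewer there is one more tool, called after ">>>" as a command line: name --argument value ..., lists and objects as JSON in quotes. arm_command: Moves the arm, as the interface text tells. Its arguments: {"type":"object","properties":{"rows":{"type":"array"},"newtons":{"type":"number"}},"required":["rows"]}

```bash
ls; mkdir -p pics
cat > h.py <<'E'
import numpy as np,cv2,json
from plant import sensors,optics,bot
from scipy.spatial.transform import Rotation as R
def cam(name,fn=None):
    s=sensors.state(); c=optics.read_camera(name)
    im=c["image"]
    if fn: cv2.imwrite("pics/"+fn,im[:,:,::-1])
    K=np.array(c["camera_matrix"]);d=np.array(c["dist"])
    if "view" in c: V=np.array(c["view"]); T=np.linalg.inv(V)
    else:
        W=np.eye(4);W[:3,:3]=R.from_quat(s["tool_rot"]).as_matrix();W[:3,3]=s["ee_pos"]
        T=W@np.array(c["T_tool_cam"])
    return dict(im=im,K=K,d=d,T=T)
def ray(c,u,v):
    p=cv2.undistortPoints(np.array([[[u,v]]],float),c["K"],c["d"])[0,0]
    r=c["T"][:3,:3]@np.array([p[0],p[1],1]); return c["T"][:3,3],r/np.linalg.norm(r)
def onz(c,u,v,z):
    o,r=ray(c,u,v); return o+r*(z-o[2])/r[2]
def tri(l):
    A=np.zeros((3,3));b=np.zeros(3)
    for c,u,v in l:
        o,r=ray(c,u,v);P=np.eye(3)-np.outer(r,r);A+=P;b+=P@o
    x=np.linalg.solve(A,b)
    return x,[float(np.linalg.norm((np.eye(3)-np.outer(r,r))@(x-o))) for o,r in [ray(*q) for q in l]]
def proj(c,X):
    V=np.linalg.inv(c["T"]);rv=cv2.Rodrigues(V[:3,:3])[0]
    return cv2.projectPoints(np.array(X,float).reshape(-1,1,3),rv,V[:3,3],c["K"],c["d"])[0][:,0]
def save(c,n): import pickle;pickle.dump(c,open(n,"wb"))
def load(n): import pickle;return pickle.load(open(n,"rb"))
E
python3 - <<'E'
from h import *
for n in("scene","top","wrist"):
    c=cam(n,n+"0.png");save(c,n+"0.pkl");print(n,c["T"].round(3).tolist(),c["K"].round(1).tolist(),c["d"].round(3))
print(sensors.state())
E
```

```text
pics
scene [[-0.789, -0.232, 0.568, -0.023], [-0.613, 0.337, -0.715, 0.664], [-0.026, -0.913, -0.408, 0.479], [0.0, 0.0, 0.0, 1.0]] [[433.8, 0.0, 277.5], [0.0, 433.8, 214.7], [0.0, 0.0, 1.0]] [-0.044  0.     0.     0.     0.   ]
top [[-0.005, -0.986, 0.168, 0.317], [-1.0, 0.007, 0.013, -0.001], [-0.014, -0.168, -0.986, 1.151], [0.0, 0.0, 0.0, 1.0]] [[438.0, 0.0, 282.1], [0.0, 438.0, 208.1], [0.0, 0.0, 1.0]] [-0.121  0.     0.     0.     0.   ]
wrist [[0.305, -0.912, -0.275, 0.246], [-0.952, -0.293, -0.085, -0.526], [-0.003, 0.288, -0.958, 0.384], [0.0, 0.0, 0.0, 1.0]] [[335.0, 0.0, 283.9], [0.0, 335.0, 209.2], [0.0, 0.0, 1.0]] [0.007 0.    0.    0.    0.   ]
{'clock': 0.15, 'joint_pos': array([-1.46831165e+00,  1.81383420e-01,  1.60773392e+00,  8.78169292e-06,
        1.35382003e+00, -2.06291660e-01]), 'qd': array([ 0.00022022, -0.00089147, -0.00383691, -0.00131325,  0.00160515,
        0.00094379]), 'joint_efforts': array([ 2.66941352e-03, -4.34230614e+01, -3.42171586e+01,  7.04661221e-02,
        3.56475881e-02, -8.34266825e-05]), 'ee_pos': array([ 0.17472181, -0.54740478,  0.24603123]), 'tool_rot': array([ 8.07431322e-01, -5.89961192e-01, -4.46938720e-04, -5.02324352e-04]), 'wrist_force': array([-0.04155553, -0.52078302,  0.03942645]), 'moment': array([0.04398983, 0.04364718, 0.04025164]), 'gripper_width': 0.08813273698012093}
```

View pics/scene0.png

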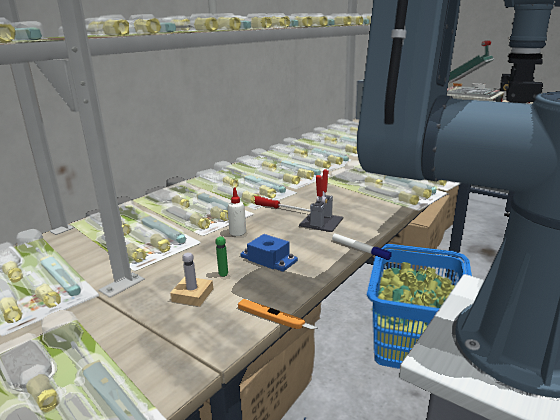

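View pics/top0.png

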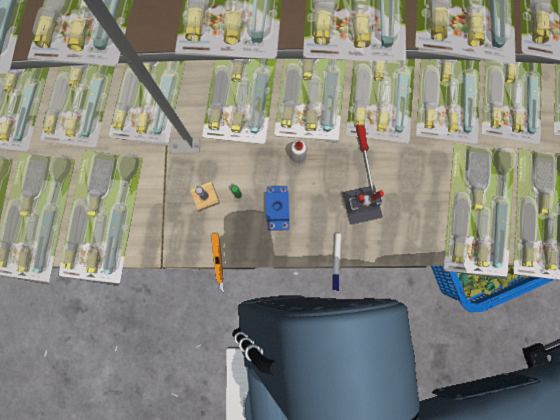

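View pics/wrist0.png

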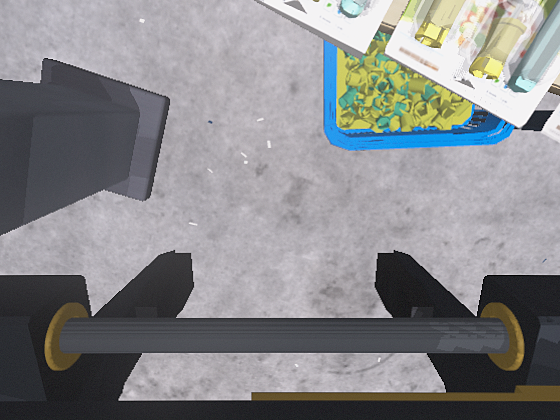

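Run:
```python
from h import *
a=load("top0.pkl")["im"][130:300,170:430];b=load("scene0.pkl")["im"][160:340,150:410]
cv2.imwrite("pics/tz.png",cv2.resize(a,None,fx=3,fy=3,interpolation=2)[:,:,::-1])
cv2.imwrite("pics/sz.png",cv2.resize(b,None,fx=3,fy=3,interpolation=2)[:,:,::-1])
t=load("top0.pkl")
for n,u,v,z in [("axle top",201,191,.09),("block",277,207,.04),("stand",363,203,.06),("post",182,147,0),("glue",298,150,.1),("green",236,190,.08)]: print(n,onz(t,u,v,z).round(3))
```

```text
axle top [0.542 0.214 0.09 ]
block [0.509 0.026 0.04 ]
stand [ 0.515 -0.192  0.06 ]
post [0.686 0.29  0.   ]
glue [ 0.643 -0.028  0.1  ]
green [0.546 0.128 0.08 ]
```

View pics/tz.png

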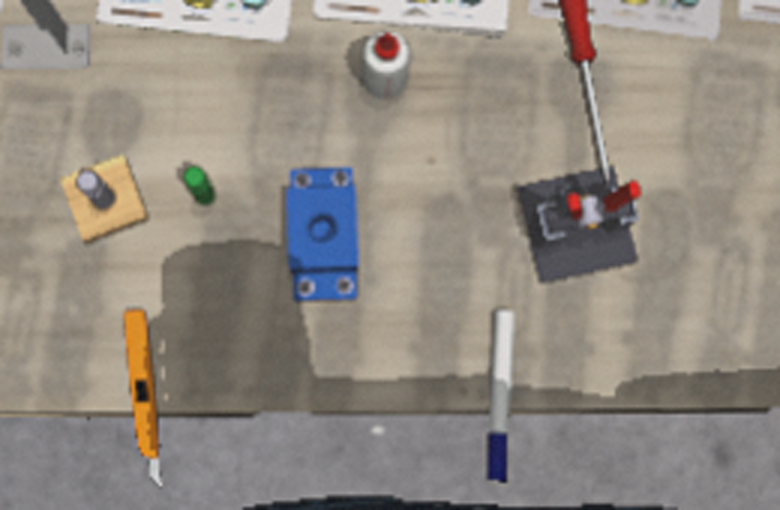

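View pics/sz.png

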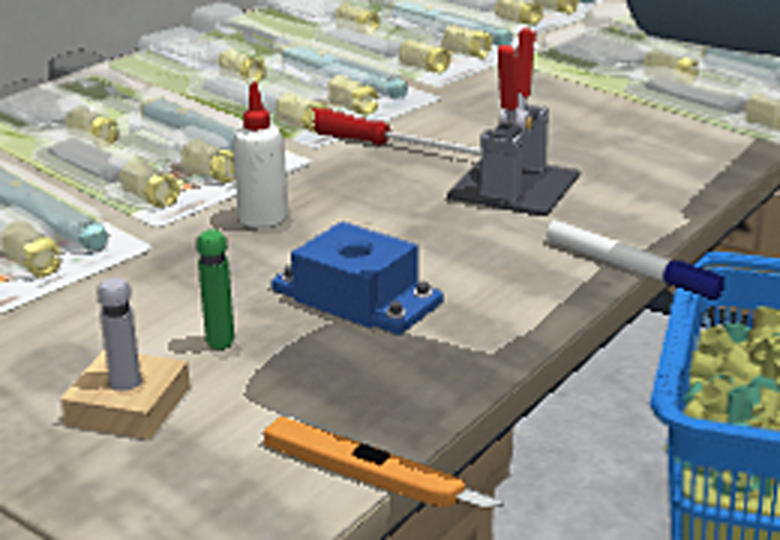

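>>> arm_command --rows '[0,40,44,5,0,0,40,44,5,0,0,40,44,5,0,0,40,44,5,0,0,40,44,5,0,0,40,44,5,0,0,40,44,5,0,0,40,44,5,0,0,0,0,0,0,0,0,0,0,0]'

```text
clock: 1.4
ee_pos: [0.4944, -0.1958, 0.2862]
tool_rot: [0.808, -0.59, -0.0, 0.0]
wrist_force: [-0.4, -0.4, -1.1]
gripper_width: 0.0884
```

Run:
```python
from h import *
c=cam("wrist","w1.png");save(c,"w1.pkl");s=sensors.state();print(s["ee_pos"],s["tool_rot"],s["clock"])
```

```text
[ 0.49409202 -0.19635844  0.28627459] [ 8.07282856e-01 -5.90164506e-01 -4.37985867e-04  2.33140548e-04] 1.45
```

View pics/w1.png

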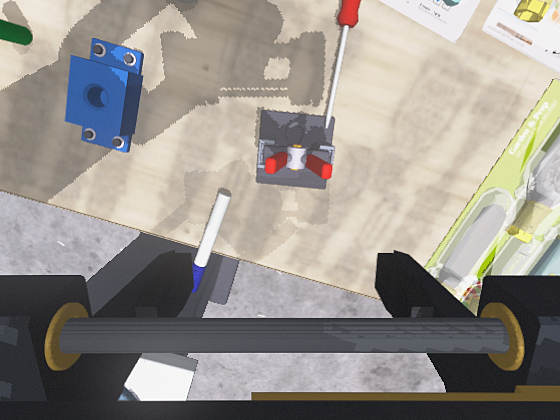

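>>> arm_command --rows '[0,-10,40,-10,0,0,-10,40,-15,0,0,-10,30,-15,0,0,0,0,0,0]'

```text
clock: 1.95
ee_pos: [0.463, -0.0854, 0.2455]
tool_rot: [0.807, -0.59, -0.001, 0.0]
wrist_force: [0.6, -0.9, 0.3]
gripper_width: 0.0879
```

Run:
```python
from h import *
c=cam("wrist","w2.png");save(c,"w2.pkl")
c1=load("w1.pkl")
cv2.imwrite("pics/w1z.png",cv2.resize(c1["im"][90:210,230:370],None,fx=5,fy=5,interpolation=2)[:,:,::-1])
```

```text
(no output)
```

View pics/w1z.png

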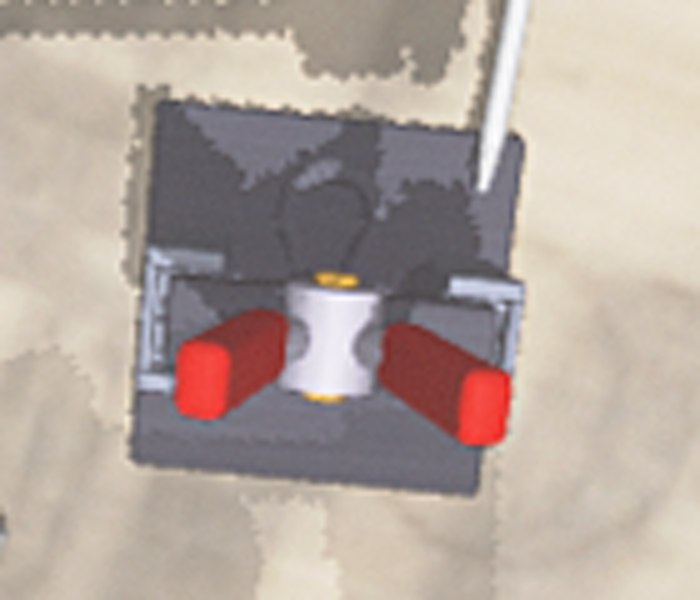

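View pics/w2.png

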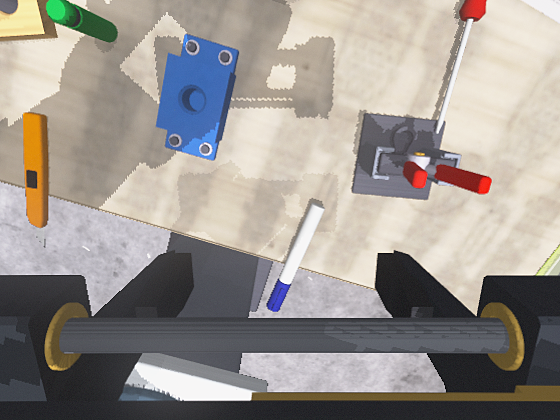

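Run:
```python
from h import *
cs=[load("w1.pkl"),load("w2.pkl")]
for k,c in enumerate(cs):
    hsv=cv2.cvtColor(c["im"],cv2.COLOR_RGB2HSV)
    x0,y0,x1,y1=[(60,70,140,125),(160,70,235,125)][k]
    cv2.imwrite(f"pics/b{k}.png",cv2.resize(c["im"][y0:y1,x0:x1],None,fx=7,fy=7,interpolation=2)[:,:,::-1])
    red=(((hsv[...,0]<8)|(hsv[...,0]>172))&(hsv[...,1]>150)&(hsv[...,2]>170)).astype(np.uint8)
    red[:, :250]=0
    n,l,st,ce=cv2.connectedComponentsWithStats(red)
    print([(st[i].tolist(),ce[i].round(1).tolist()) for i in range(1,n) if st[i][4]>20])
x0,y0,x1,y1=345,100,500,210
cv2.imwrite("pics/w2z.png",cv2.resize(cs[1]["im"][y0:y1,x0:x1],None,fx=5,fy=5,interpolation=2)[:,:,::-1])
a=cv2.imread("pics/b0.png");b=cv2.imread("pics/b1.png");b=b[:,:a.shape[1]]
w=max(a.shape[1],b.shape[1]);p=lambda q:cv2.copyMakeBorder(q,0,0,0,w-q.shape[1],0)
cv2.imwrite("pics/bb.png",np.vstack([p(a),p(b)]))
```

```text
[([341, 0, 19, 25, 363], [349.8, 11.5]), ([265, 158, 11, 16, 149], [270.2, 165.5]), ([321, 164, 11, 15, 136], [326.3, 171.0])]
[([467, 0, 19, 19, 298], [476.0, 8.1]), ([413, 170, 15, 18, 207], [419.6, 178.9]), ([478, 177, 14, 17, 179], [484.2, 185.1])]
```

View pics/bb.png

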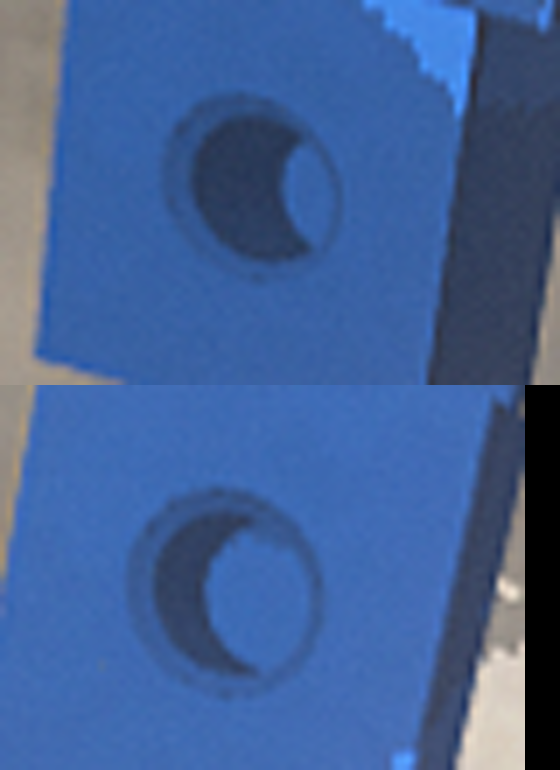

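View pics/w2z.png

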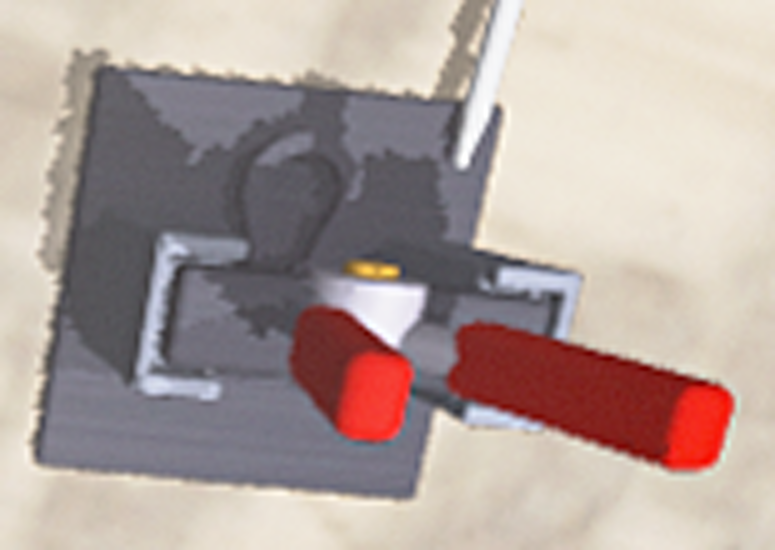

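Run:
```python
from h import *
a,b=load("w1.pkl"),load("w2.pkl")
print("bore",tri([(a,95.7,96.1),(b,191.9,99.1)]))
L=tri([(a,270.2,165.5),(b,419.4,178.6)]);Rr=tri([(a,326.3,171),(b,484.4,185)])
print(L,Rr);d=L[0]-Rr[0];print("sep",np.linalg.norm(d),"mid",(L[0]+Rr[0])/2,"yaw of y",np.degrees(np.arctan2(d[1],d[0])))
for z in(.04,):print(onz(a,95.7,96.1,z),onz(b,191.9,99.1,z))
# stand base corners on ~z=.006 from w1z/w2z
q=lambda x,y,x0,y0:(x0+(x+.5)/5-.5,y0+(y+.5)/5-.5)
for p1,p2 in [((157,100),(98,67)),((525,133),(505,103)),((475,495),(412,497)),((133,463),(36,463))]:
    print("corner",tri([(a,*q(*p1,230,90)),(b,*q(*p2,345,100))]),onz(a,*q(*p1,230,90),.006).round(4),onz(b,*q(*p2,345,100),.006).round(4))
# axle in top & scene
t,s=load("top0.pkl"),load("scene0.pkl")
print("axle",tri([(t,170+88/3,130+177/3),(s,150+113/3,160+288/3)]))
```

```text
bore (array([0.51435782, 0.02449709, 0.03978971]), [8.166134868217946e-05, 8.166134868210067e-05])
(array([ 0.51624186, -0.17727945,  0.13310291]), [0.00018370855064193963, 0.00018370855064211297]) (array([ 0.52681949, -0.22536052,  0.13450046]), [0.00013204844224758532, 0.00013204844224757768])
sep 0.04925067718295865 mid [ 0.52153067 -0.20131999  0.13380168] yaw of y 102.40719126639664
[0.51446408 0.0244115  0.04      ] [0.51429172 0.02441987 0.04      ]
corner (array([ 0.55530621, -0.14814157,  0.0040319 ]), [4.4202803095544745e-05, 4.4202803095485595e-05]) [ 0.5553 -0.1483  0.006 ] [ 0.5552 -0.1477  0.006 ]
corner (array([ 0.57511115, -0.23484167,  0.00542108]), [5.556617163736519e-06, 5.5566171639383854e-06]) [ 0.5751 -0.2348  0.006 ] [ 0.575  -0.2346  0.006 ]
corner (array([ 0.48736395, -0.25389133,  0.00428907]), [0.00030157430529804816, 0.0003015743052981376]) [ 0.4874 -0.2536  0.006 ] [ 0.4879 -0.2529  0.006 ]
corner (array([ 0.467979  , -0.16778223,  0.00254181]), [0.0002106064587325054, 0.0002106064587325392]) [ 0.4686 -0.1679  0.006 ] [ 0.4688 -0.1668  0.006 ]
axle (array([0.54767786, 0.21897375, 0.08550566]), [0.0010815843166851562, 0.001081584316685268])
```

>>> arm_command --rows '[0,9,45,0,5,0,9,45,0,5,0,9,45,0,5,0,9,45,0,5,0,9,45,0,5,0,9,45,0,2,0,0,0,0,0]'

```text
clock: 2.88
ee_pos: [0.5204, 0.1849, 0.2473]
tool_rot: [0.923, -0.384, 0.001, -0.0]
wrist_force: [-0.1, -1.2, -0.2]
gripper_width: 0.088
```

Run:
```python
from h import *
c=cam("wrist","w3.png");save(c,"w3.pkl")
```

```text
(no output)
```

View pics/w3.png

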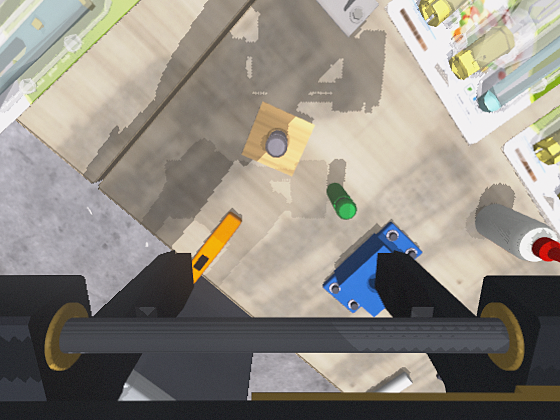

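>>> arm_command --rows '[0,50,0,-25,0,0,0,0,-25,0,0,0,0,0,0]'

```text
clock: 3.3
ee_pos: [0.5681, 0.1815, 0.1944]
tool_rot: [0.922, -0.387, -0.002, 0.001]
wrist_force: [-0.0, -0.3, -0.2]
gripper_width: 0.088
```

Run:
```python
from h import *
c=cam("wrist","w4.png");save(c,"w4.pkl")
```

```text
(no output)
```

View pics/w4.png

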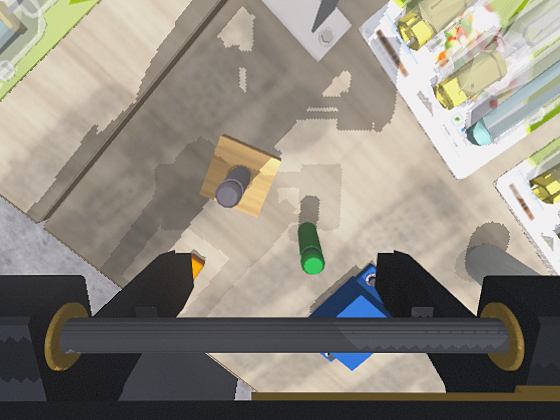

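Run:
```python
from h import *
a,b=load("w3.pkl"),load("w4.pkl")
A=cv2.resize(a["im"][95:180,235:320],None,fx=6,fy=6,interpolation=2)
B=cv2.resize(b["im"][130:215,195:285],None,fx=6,fy=6,interpolation=2)
cv2.imwrite("pics/ax.png",np.hstack([A,B[:A.shape[0]]])[:,:,::-1])
```

```text
(no output)
```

View pics/ax.png

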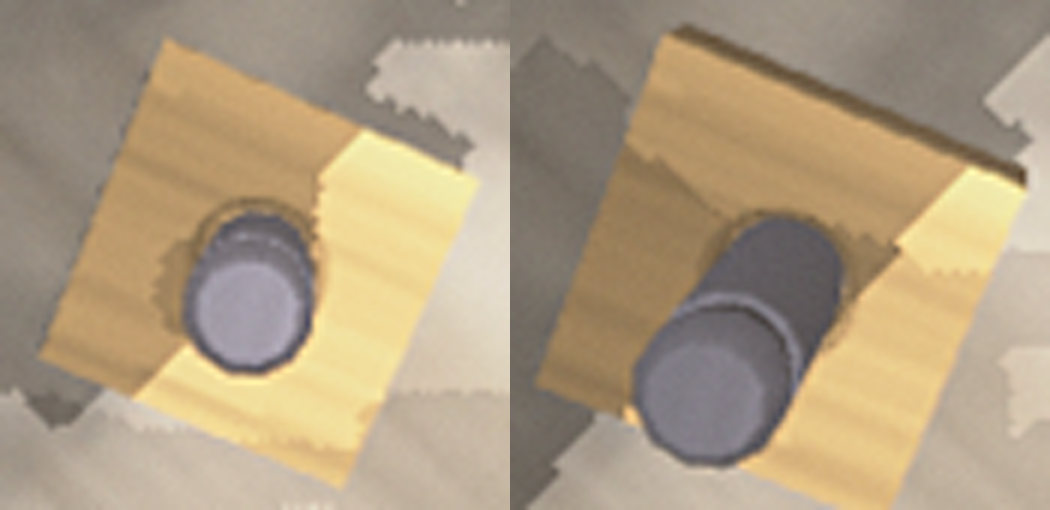

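Run:
```python
from h import *
a,b=load("w3.pkl"),load("w4.pkl")
q=lambda x,y,x0,y0:(x0+(x+.5)/6-.5,y0+(y+.5)/6-.5)
A=q(248,316,235,95);B=q(198,394,195,130)
print(tri([(a,*A),(b,*B)]),onz(a,*A,.09),onz(b,*B,.09))
# rack top corners z .02
ca=[onz(a,*q(*p,235,95),.02) for p in [(167,40),(480,180),(345,485),(40,355)]];print(np.mean(ca,0))
cb=[onz(b,*q(*p,195,130),.02) for p in [(167-8,30),(1027-510,172),(890-510,520),(538-510,385)]];print(np.mean(cb,0))
print(sensors.state()["ee_pos"])
```

```text
(array([0.54511455, 0.21828579, 0.08417959]), [0.00025157485462553176, 0.0002515748546255255]) [0.54565153 0.21837792 0.09      ] [0.54692467 0.21886363 0.09      ]
[0.54631422 0.21877304 0.02      ]
[0.54698476 0.21889944 0.02      ]
[0.56871288 0.18206583 0.19624788]
```

>>> arm_command --rows '[0,-11,18,0,0,0,-11,18,-8,0,0,0,0,-35,0,0,0,0,-35,0,0,0,0,-35,0,0,0,0,-20,0,0,0,0,-15,0,0,0,0,0,0]'

```text
clock: 4.35
ee_pos: [0.5463, 0.2205, 0.0483]
tool_rot: [0.923, -0.385, -0.0, 0.0]
wrist_force: [-0.3, 1.1, 0.4]
gripper_width: 0.0883
```

Run:
```python
from h import *
print(sensors.state()["ee_pos"])
c=cam("wrist","w5.png");save(c,"w5.pkl")
```

```text
[0.5462783  0.22047746 0.04825837]
```

View pics/w5.png

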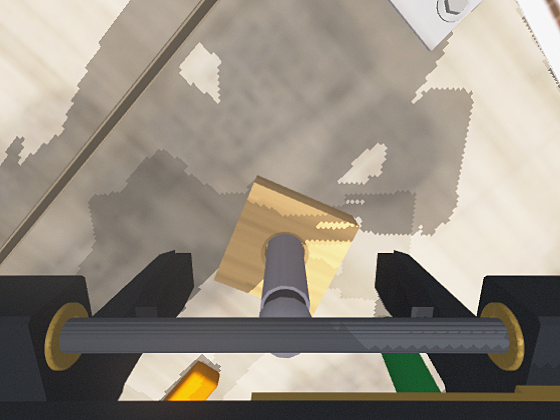

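>>> arm_command --rows '[0,0,-2,0,0,255,0,0,0,0,255,0,0,0,0,255,0,0,0,0,255,0,0,0,0,255,0,0,0,0,255,0,0,0,0]' --newtons 30

```text
clock: 5.28
ee_pos: [0.5467, 0.2182, 0.0486]
tool_rot: [0.923, -0.385, -0.0, 0.0]
wrist_force: [-0.2, -0.1, -0.0]
gripper_width: 0.0305
```

>>> arm_command --rows '[255,0,0,0,0,255,0,0,0,0,255,0,0,0,0]'

```text
clock: 5.65
ee_pos: [0.5465, 0.2184, 0.0486]
tool_rot: [0.923, -0.385, -0.0, 0.0]
wrist_force: [-1.3, 2.2, 0.3]
gripper_width: 0.0191
```

>>> arm_command --rows '[255,0,0,10,0,255,0,0,15,0,255,0,0,40,0,255,0,0,50,0,255,0,0,17,0,255,0,0,0,0]'

```text
clock: 6.4
ee_pos: [0.5475, 0.2182, 0.182]
tool_rot: [0.923, -0.385, 0.001, -0.001]
wrist_force: [0.0, 0.1, -2.0]
gripper_width: 0.0194
```

Run:
```python
from h import *
print(sensors.state()["ee_pos"])
c=cam("wrist","w6.png");save(c,"w6.pkl")
```

```text
[0.54752613 0.21820742 0.18201593]
```

View pics/w6.png

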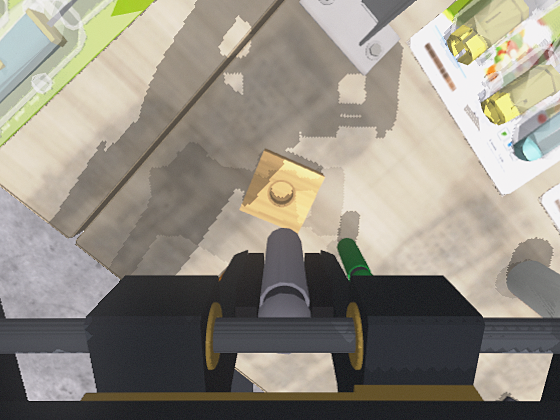

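Run:
```python
from h import *
c=load("w6.pkl");p=np.array([.54752613,.21820742,.18201593])
cv2.imwrite("pics/w6z.png",cv2.resize(c["im"][140:340,220:350],None,fx=3,fy=3,interpolation=2)[:,:,::-1])
print("hole",onz(c,282,191,.02))
x=np.array([np.cos(np.radians(-45.4)),np.sin(np.radians(-45.4)),0]);y=np.array([x[1],-x[0],0])
th=np.linspace(0,2*np.pi,73)
for d in(-.004,-.002,0,.002,.004):
  o=[]
  for h,r in ((-.043,.0075),(-.0405,.01)):
    P=[p+d*y+np.array([r*np.cos(t),r*np.sin(t),h]) for t in th];u=proj(c,P);o+=[u[:,1].min().round(1),u[:,0].min().round(1),u[:,0].max().round(1)]
  print(d,o)
```

```text
hole [0.54808685 0.21958741 0.02      ]
-0.004 [np.float64(222.2), np.float64(269.1), np.float64(295.0), np.float64(219.4), np.float64(264.5), np.float64(299.6)]
-0.002 [np.float64(225.5), np.float64(269.1), np.float64(295.0), np.float64(222.8), np.float64(264.6), np.float64(299.5)]
0 [np.float64(228.8), np.float64(269.2), np.float64(294.9), np.float64(226.2), np.float64(264.6), np.float64(299.4)]
0.002 [np.float64(232.1), np.float64(269.2), np.float64(294.9), np.float64(229.5), np.float64(264.7), np.float64(299.4)]
0.004 [np.float64(235.3), np.float64(269.2), np.float64(294.9), np.float64(232.8), np.float64(264.7), np.float64(299.3)]
```

View pics/w6z.png

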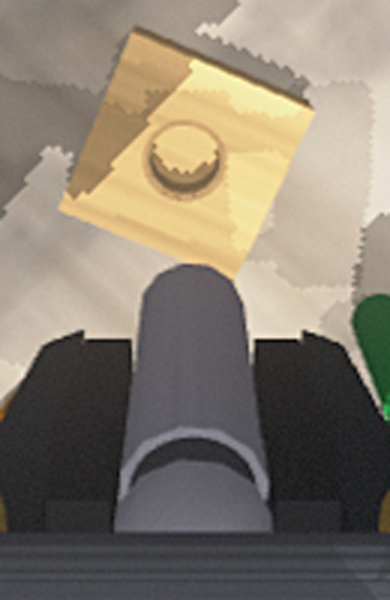

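>>> arm_command --rows '[255,-6.5,-38.5,0,0,255,-6.5,-38.5,0,0,255,-6.5,-38.5,0,0,255,-6.5,-38.5,0,0,255,-6.5,-38.5,-20,0,255,0,0,-40,0,255,0,0,0,0,255,0,0,0,0]'

```text
clock: 7.45
ee_pos: [0.514, 0.026, 0.1204]
tool_rot: [0.923, -0.385, -0.001, 0.0]
wrist_force: [-0.4, 0.2, -2.1]
gripper_width: 0.0189
```

Run:
```python
from h import *
print(sensors.state()["ee_pos"])
c=cam("wrist","w7.png");save(c,"w7.pkl")
cv2.imwrite("pics/w7z.png",cv2.resize(c["im"][150:320,200:370],None,fx=4,fy=4,interpolation=2)[:590,:,::-1])
```

```text
[0.51398129 0.02604111 0.12043242]
```

View pics/w7z.png

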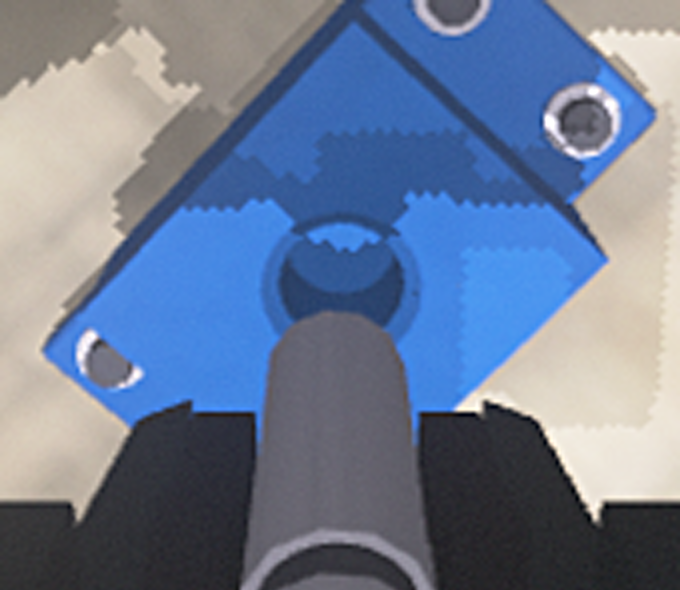

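Run:
```python
from h import *
c=load("w7.pkl");p=np.array([.51398,.02604,.12043])
x=np.array([np.cos(np.radians(-45.3)),np.sin(np.radians(-45.3)),0]);y=np.array([x[1],-x[0],0])
th=np.linspace(0,2*np.pi,73)
f=lambda q,x0,y0:(q[0]+.5)/4-.5
def circ(ctr,r):
    u=proj(c,[ctr+np.array([r*np.cos(t),r*np.sin(t),0]) for t in th]);z=lambda w,o:((w-o+.5)*4-.5).round(0)
    return "L%g R%g T%g B%g"%(z(u[:,0].min(),200),z(u[:,0].max(),200),z(u[:,1].min(),150),z(u[:,1].max(),150))
for d in(-.002,0,.002):
    print(d,"foot",circ(p+d*y+[0,0,-.043],.0075),circ(p+d*y+[0,0,-.0405],.01))
    q=p+d*y;q[2]=.04;print("   mouth",circ(q,.014),circ(q,.011))
```

```text
-0.002 foot L279 R382 T303 B399 L261 R400 T292 B422
   mouth L251 R414 T192 B347 L268 R396 T209 B331
0 foot L279 R382 T316 B412 L261 R400 T305 B435
   mouth L251 R414 T204 B358 L268 R396 T221 B342
0.002 foot L279 R382 T329 B424 L261 R400 T319 B447
   mouth L251 R413 T215 B369 L268 R396 T232 B353
```

>>> arm_command --rows '[255,-0.4,-0.6,-20,0,255,0,0,-12,0,255,0,0,-6,0,255,0,0,-5,0,255,0,0,-5,0,255,0,0,0,0]'

```text
clock: 8.25
ee_pos: [0.5137, 0.0251, 0.0725]
tool_rot: [0.923, -0.385, -0.0, 0.0]
wrist_force: [0.1, -0.8, -1.3]
gripper_width: 0.0193
```

>>> arm_command --rows '[255,0,0,-5,0,255,0,0,-5,0,255,0,0,-4,0,255,0,0,-3,0,255,0,0,-1,0,255,0,0,0,0]'

```text
clock: 9.0
ee_pos: [0.5139, 0.0251, 0.0547]
tool_rot: [0.923, -0.385, -0.0, 0.0]
wrist_force: [-0.5, -0.1, -1.9]
gripper_width: 0.0193
```

>>> arm_command --rows '[255,0,0,-1,0,255,0,0,-1,0,255,0,0,0,0,255,0,0,0,0]'

```text
clock: 9.5
ee_pos: [0.5142, 0.0251, 0.0536]
tool_rot: [0.923, -0.385, 0.0, -0.0]
wrist_force: [-1.4, 0.7, 5.6]
gripper_width: 0.0192
```

>>> arm_command --rows '[200,0,0,0,0,150,0,0,0,0,60,0,0,0,0,0,0,0,0,0,0,0,0,0,0,0,0,0,0,0]'

```text
clock: 10.25
ee_pos: [0.5139, 0.0251, 0.0527]
tool_rot: [0.923, -0.385, -0.0, 0.0]
wrist_force: [0.1, -0.2, -1.1]
gripper_width: 0.0667
```

>>> arm_command --rows '[0,0,0,20,0,0,0,0,40,0,0,0,0,50,0,0,-15,-15,50,-5,0,-15,-15,20,-5,0,0,0,0,0]'

```text
clock: 11.0
ee_pos: [0.4845, -0.0057, 0.2346]
tool_rot: [0.886, -0.465, 0.002, -0.0]
wrist_force: [0.7, 0.8, -0.6]
gripper_width: 0.0882
```

Run:
```python
from h import *
print(sensors.state()["ee_pos"],sensors.state()["tool_rot"])
c=cam("wrist","w8.png");save(c,"w8.pkl")
```

```text
[ 0.48450937 -0.00567359  0.23458247] [ 8.85562343e-01 -4.64515867e-01  2.03531251e-03 -4.50097713e-04]
```

View pics/w8.png

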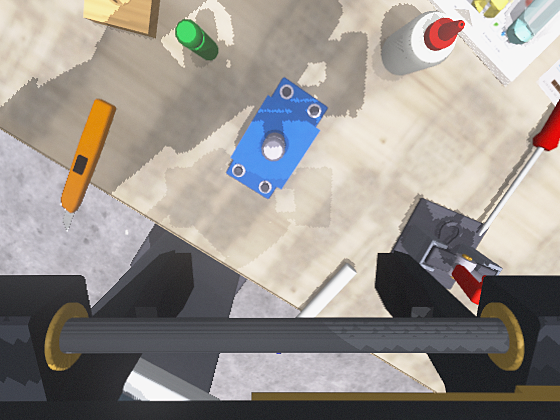

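>>> arm_command --rows '[0,7.4,-39,0,-5,0,7.4,-39,0,-5,0,7.4,-39,-5,-4,0,7.4,-39,-15,-4,0,7.4,-39.5,-15,-4,0,0,0,0,0,0,0,0,0,0]'

```text
clock: 11.92
ee_pos: [0.5205, -0.1993, 0.1962]
tool_rot: [0.781, -0.624, -0.001, -0.0]
wrist_force: [-0.0, 0.6, 0.4]
gripper_width: 0.0885
```

Run:
```python
from h import *
s=sensors.state();print(s["ee_pos"],2*np.degrees(np.arctan2(s["tool_rot"][1],s["tool_rot"][0])))
c=cam("wrist","w9.png");save(c,"w9.pkl")
```

```text
[ 0.5205125  -0.19929699  0.19621714] -77.21856409850652
```

View pics/w9.png

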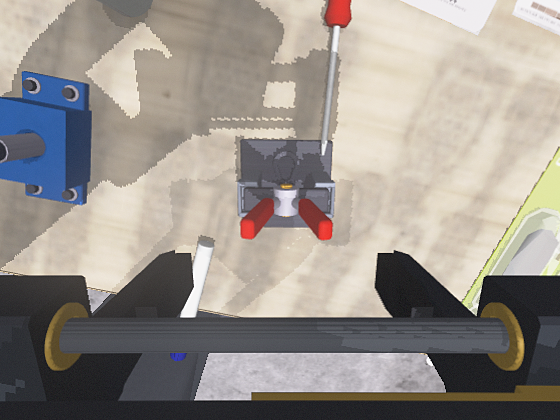

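>>> arm_command --rows '[0,1,-2,-16,0,0,0,0,-30,0,0,0,0,-25,0,0,0,0,-15,0,0,0,0,0,0]'

```text
clock: 12.6
ee_pos: [0.5212, -0.2015, 0.1104]
tool_rot: [0.781, -0.624, -0.001, 0.0]
wrist_force: [-0.4, 0.4, -0.2]
gripper_width: 0.0882
```

Run:
```python
from h import *
s=sensors.state();print(s["ee_pos"],2*np.degrees(np.arctan2(s["tool_rot"][1],s["tool_rot"][0])))
c=cam("wrist","w10.png");save(c,"w10.pkl")
```

```text
[ 0.52115775 -0.20151318  0.11043516] -77.2626211649869
```

View pics/w10.png

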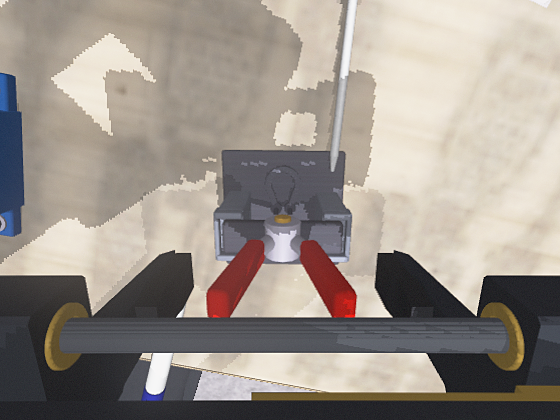

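>>> arm_command --rows '[255,0,0,0,0,255,0,0,0,0,255,0,0,0,0,255,0,0,0,0,255,0,0,0,0,255,0,0,0,0,255,0,0,0,0,255,0,0,0,0]' --newtons 40

```text
clock: 13.65
ee_pos: [0.5229, -0.2022, 0.114]
tool_rot: [0.781, -0.625, 0.001, -0.001]
wrist_force: [-3.1, 6.6, 14.8]
gripper_width: 0.0286
```

Run:
```python
from h import *
s=sensors.state();print(s["ee_pos"],s["gripper_width"],s["wrist_force"],s["moment"])
c=cam("wrist","w11.png");save(c,"w11.pkl")
```

```text
[ 0.52289191 -0.20217679  0.11404882] 0.02858459013678148 [-3.12042389  6.59897773 14.79510407] [ 0.96448081  0.5850918  -0.06790089]
```

View pics/w11.png

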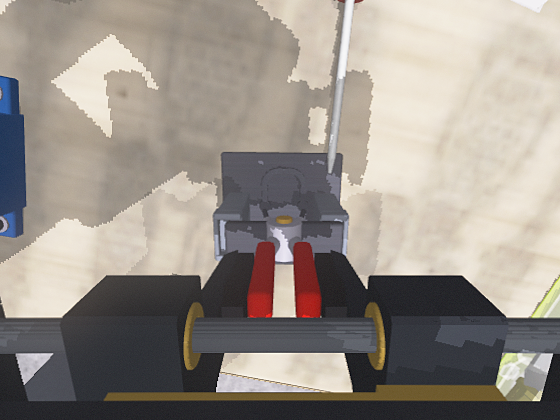

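>>> arm_command --rows '[255,0,0,5,0,255,0,0,8,0,255,0,0,15,0,255,0,0,25,0,255,0,0,30,0,255,0,0,30,0,255,0,0,12,0,255,0,0,0,0,255,0,0,0,0]'

```text
clock: 14.82
ee_pos: [0.5212, -0.202, 0.2353]
tool_rot: [0.781, -0.625, -0.001, 0.0]
wrist_force: [0.2, -0.6, -2.6]
gripper_width: 0.0288
```

Run:
```python
from h import *
s=sensors.state();print(s["ee_pos"],s["gripper_width"],s["wrist_force"],s["moment"],s["tool_rot"])
for n in("wrist","scene","top"):
    c=cam(n,n+"12.png");save(c,n+"12.pkl")
```

```text
[ 0.52115813 -0.20202433  0.23529379] 0.028768671551937373 [ 0.24160338 -0.60366041 -2.5774519 ] [ 0.0321148   0.0239379  -0.01809636] [ 7.80916804e-01 -6.24633897e-01 -1.19271413e-03  1.30605313e-04]
```

View pics/wrist12.png

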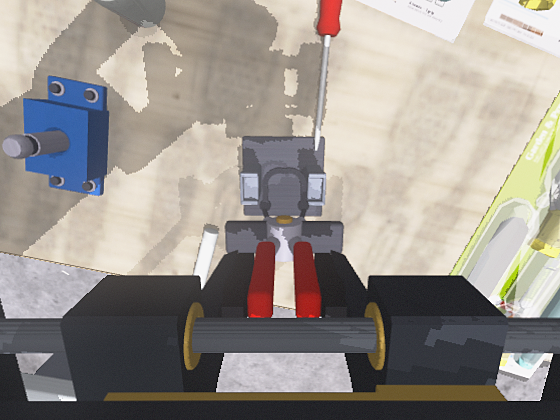

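View pics/scene12.png

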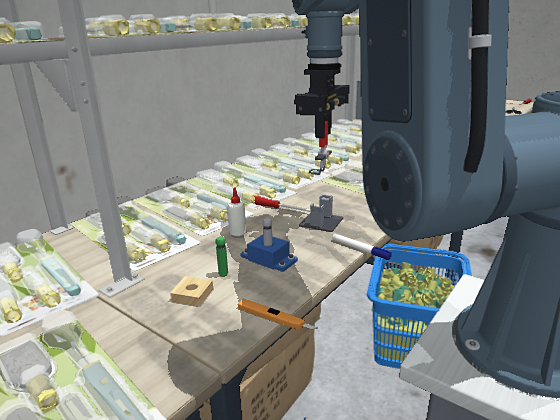

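Run:
```python
from h import *
c=load("wrist12.pkl")
cv2.imwrite("pics/r12.png",cv2.resize(c["im"][130:270,220:350],None,fx=5,fy=5,interpolation=2)[:,:,::-1][:600])
p=np.array([.52116,-.20202,.23529]);a=np.radians(-77.3)
x=np.array([np.cos(a),np.sin(a),0]);y=np.array([x[1],-x[0],0])
th=np.linspace(0,2*np.pi,73)
print(y)
def circ(ctr,r):
    u=proj(c,[ctr+np.array([r*np.cos(t),r*np.sin(t),0]) for t in th]);z=lambda w,o:((w-o+.5)*5-.5).round(0)
    return "L%g R%g T%g B%g"%(z(u[:,0].min(),220),z(u[:,0].max(),220),z(u[:,1].min(),130),z(u[:,1].max(),130))
for d in(-.018,-.02,-.022):
  for r in(.012,.016):print(d,r,circ(p+d*y+[0,0,-.0975],r))
```

```text
[-0.97553454 -0.2198462   0.        ]
-0.018 0.012 L232 R398 T218 B380
-0.018 0.016 L204 R425 T190 B406
-0.02 0.012 L231 R398 T204 B366
-0.02 0.016 L204 R426 T176 B393
-0.022 0.012 L231 R398 T190 B353
-0.022 0.016 L203 R426 T162 B379
```

View pics/r12.png

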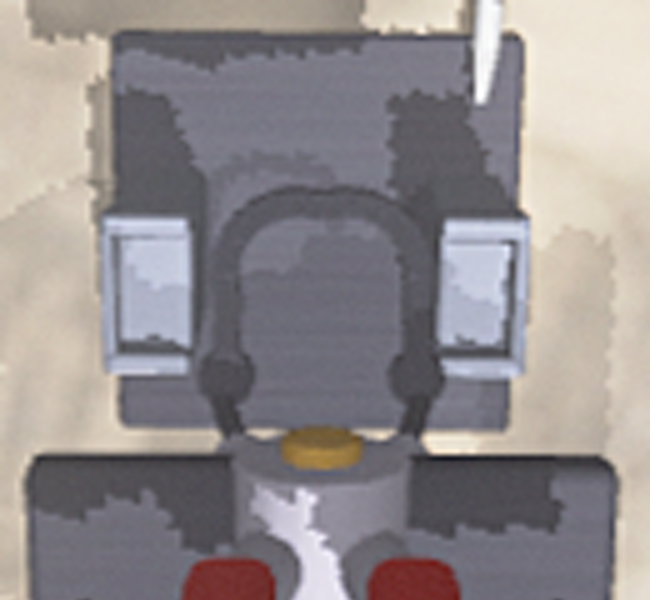

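>>> arm_command --rows '[255,-5,30,0,0,255,-5,45,0,0,255,-5,45,0,0,255,-5,45,0,0,255,-4,35,0,0,255,-2,22.5,0,0,255,0,0,0,0,255,0,0,0,0]'

```text
clock: 15.98
ee_pos: [0.4959, 0.0196, 0.2364]
tool_rot: [0.781, -0.625, -0.0, 0.0]
wrist_force: [-0.5, 0.2, -2.3]
gripper_width: 0.0287
```

Run:
```python
from h import *
s=sensors.state();print(s["ee_pos"],s["gripper_width"],s["wrist_force"],s["tool_rot"])
for n in("wrist","scene","top"):
    c=cam(n,n+"13.png");save(c,n+"13.pkl")
    x0,y0,w=dict(wrist=(220,140,130),scene=(200,150,130),top=(220,150,130))[n]
    cv2.imwrite(f"pics/{n}13z.png",cv2.resize(c["im"][y0:y0+w,x0:x0+w],None,fx=4.5,fy=4.5,interpolation=2)[:,:,::-1])
```

```text
[0.49585708 0.01959318 0.23638671] 0.028709971111381676 [-0.5020656   0.15750365 -2.25182802] [ 7.80974538e-01 -6.24562789e-01 -7.30967865e-05  2.97729314e-04]
```

View pics/wrist13z.png

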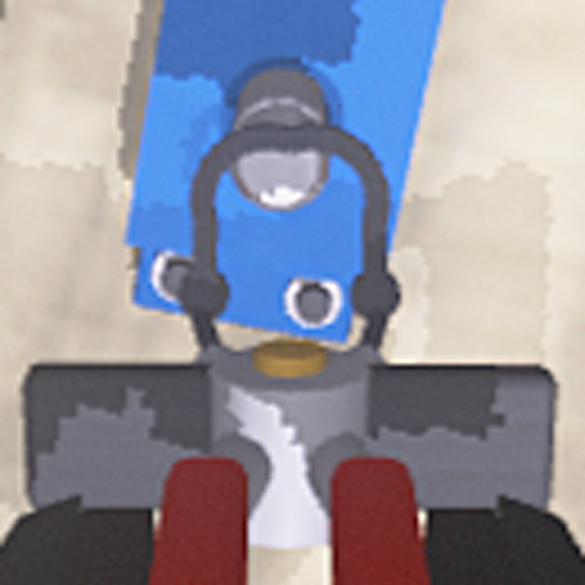

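View pics/scene13z.png

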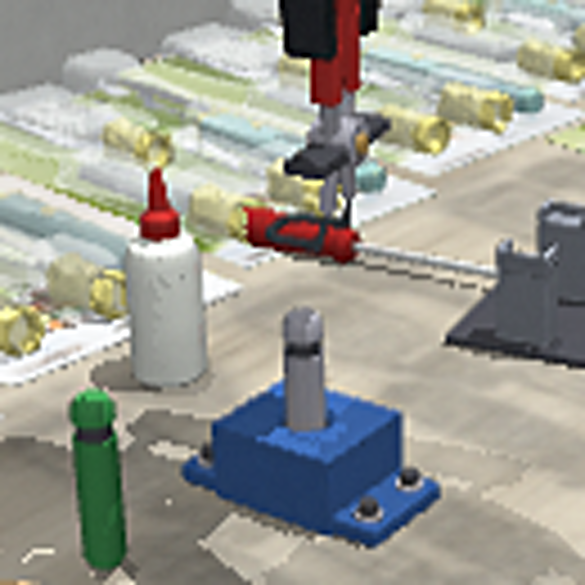

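View pics/top13z.png

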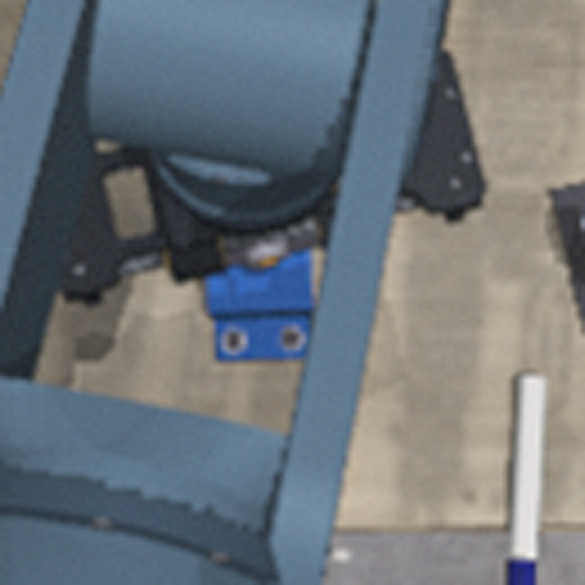

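Run:
```python
from h import *
c=load("wrist13.pkl")
p=np.array([.49586,.01959,.23639]);a=np.radians(-77.3)
x=np.array([np.cos(a),np.sin(a),0]);y=np.array([x[1],-x[0],0])
th=np.linspace(0,2*np.pi,73)
def circ(ctr,r):
    u=proj(c,[ctr+np.array([r*np.cos(t),r*np.sin(t),0]) for t in th]);z=lambda w,o:((w-o+.5)*4.5-.5).round(0)
    return "L%g R%g T%g B%g"%(z(u[:,0].min(),220),z(u[:,0].max(),220),z(u[:,1].min(),140),z(u[:,1].max(),140))
for d in(-.016,-.018,-.02,-.022):
  print(d,"ring in",circ(p+d*y+[0,0,-.0975],.012),"out",circ(p+d*y+[0,0,-.0975],.016))
  q=p+d*y;q[2]=.0925;print("   axle",circ(q,.01),circ(q+[0,0,.0025],.0075))
```

```text
-0.016 ring in L207 R357 T164 B309 out L183 R381 T139 B332
   axle L231 R336 T127 B230 L244 R323 T142 B220
-0.018 ring in L207 R357 T152 B297 out L182 R382 T126 B321
   axle L231 R336 T116 B220 L244 R323 T132 B210
-0.02 ring in L207 R357 T139 B285 out L182 R382 T114 B309
   axle L231 R336 T106 B210 L243 R323 T121 B200
-0.022 ring in L207 R357 T126 B273 out L182 R382 T101 B297
   axle L231 R336 T95 B199 L243 R323 T110 B189
```

>>> arm_command --rows '[255,0.3,1.7,-10,0,255,0,0,-14,0,255,0,0,-8,0,255,0,0,0,0,255,0,0,0,0,255,0,0,0,0]'

```text
clock: 16.88
ee_pos: [0.4965, 0.0218, 0.2052]
tool_rot: [0.781, -0.625, 0.0, -0.0]
wrist_force: [0.0, -1.1, -2.8]
gripper_width: 0.0287
```

Run:
```python
from h import *
s=sensors.state();print(s["ee_pos"],s["gripper_width"],s["wrist_force"],s["tool_rot"])
for n in("wrist","scene"):
    c=cam(n,n+"14.png");save(c,n+"14.pkl")
    x0,y0,w,k=dict(wrist=(240,140,90,6.5),scene=(230,170,80,7))[n]
    cv2.imwrite(f"pics/{n}14z.png",cv2.resize(c["im"][y0:y0+w,x0:x0+w],None,fx=k,fy=k,interpolation=2)[:,:,::-1])
print(sensors.state()["ee_pos"])
```

```text
[0.49653057 0.02175177 0.20520608] 0.028672122056689113 [ 0.00515009 -1.11984595 -2.79632423] [ 7.80971167e-01 -6.24566882e-01  4.42367358e-04 -2.24153909e-04]
[0.49643146 0.02174122 0.20513169]
```

View pics/wrist14z.png

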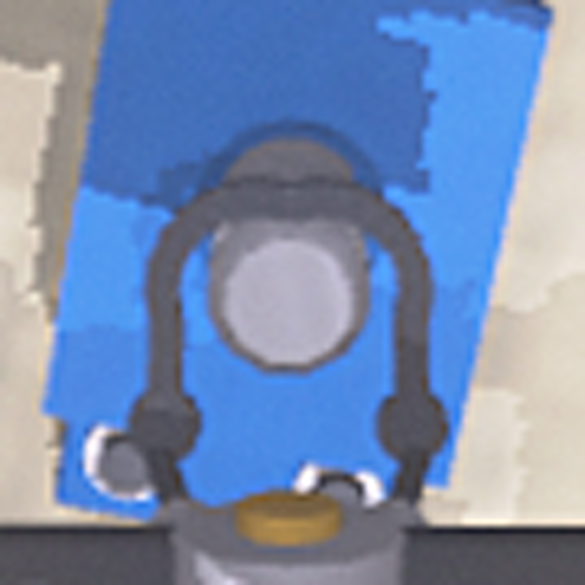

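View pics/scene14z.png

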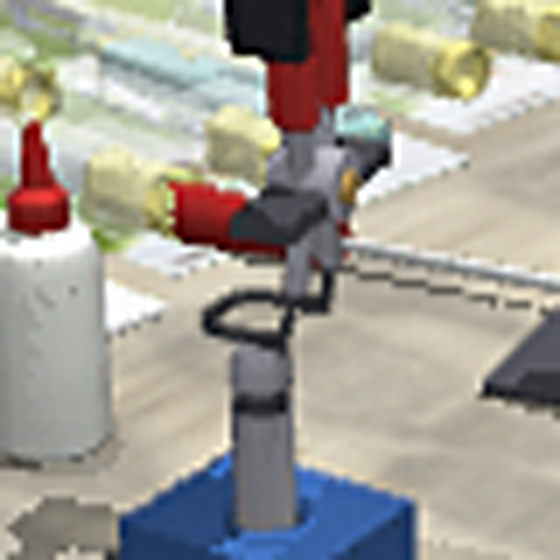

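Run:
```python
from h import *
c=load("wrist14.pkl")
p=np.array([.49650,.02175,.20518]);a=np.radians(-77.3)
x=np.array([np.cos(a),np.sin(a),0]);y=np.array([x[1],-x[0],0])
th=np.linspace(0,2*np.pi,73)
def circ(ctr,r):
    u=proj(c,[ctr+np.array([r*np.cos(t),r*np.sin(t),0]) for t in th]);z=lambda w,o:((w-o+.5)*6.5-.5).round(0)
    return "L%g R%g T%g B%g"%(z(u[:,0].min(),240),z(u[:,0].max(),240),z(u[:,1].min(),140),z(u[:,1].max(),140))
for d in(-.016,-.018,-.02,-.022):
  print(d,"ring in",circ(p+d*y+[0,0,-.0975],.012),"out",circ(p+d*y+[0,0,-.0975],.016))
  q=p+d*y;q[2]=.0925;print("   axle",circ(q,.01),circ(q+[0,0,.0025],.0075))
s=load("scene14.pkl")
z=lambda X:((proj(s,[X])[0]-[230,170]+.5)*7-.5).round(0)
for d in (-.018,-.02):
  r=p+d*y+[0,0,-.099];print("scene ring mid",z(r),"back",z(r-.012*y),"L",z(r-.014*x),"R",z(r+.014*x))
print("axle top",z([.5142,.0248,.095]),"groove",z([.5142,.0248,.08]))
```

```text
-0.016 ring in L170 R385 T239 B448 out L134 R421 T203 B482
   axle L193 R363 T230 B396 L214 R342 T256 B381
-0.018 ring in L169 R385 T221 B431 out L133 R421 T184 B465
   axle L193 R363 T213 B379 L214 R342 T239 B364
-0.02 ring in L169 R386 T203 B414 out L133 R422 T166 B448
   axle L193 R363 T196 B363 L214 R342 T222 B348
-0.022 ring in L169 R386 T184 B397 out L133 R422 T148 B431
   axle L193 R363 T179 B347 L213 R342 T204 B331
scene ring mid [258. 317.] back [223. 311.] L [237. 335.] R [279. 299.]
scene ring mid [252. 316.] back [217. 310.] L [231. 334.] R [273. 298.]
axle top [261. 349.] groove [263. 394.]
```

>>> arm_command --rows '[255,0,0,-4,0,255,0,0,-4,0,255,0,0,-3,0,255,0,0,-3,0,255,0,0,0,0]'

```text
clock: 17.6
ee_pos: [0.496, 0.0218, 0.1904]
tool_rot: [0.781, -0.625, -0.0, 0.0]
wrist_force: [-1.0, 0.1, -2.6]
gripper_width: 0.028
```

>>> arm_command --rows '[255,0,0,-3,0,255,0,0,-3,0,255,0,0,-3,0,255,0,0,0,0,255,0,0,0,0]'

```text
clock: 18.23
ee_pos: [0.4962, 0.0218, 0.1818]
tool_rot: [0.781, -0.625, 0.0, -0.0]
wrist_force: [0.5, -0.3, -3.0]
gripper_width: 0.0284
```

Run:
```python
from h import *
s=sensors.state();print(s["ee_pos"],s["gripper_width"],s["wrist_force"],s["tool_rot"])
for n in("wrist","scene"):
    c=cam(n,n+"15.png");save(c,n+"15.pkl")
    x0,y0,w,k=dict(wrist=(240,140,90,6.5),scene=(235,190,60,10))[n]
    cv2.imwrite(f"pics/{n}15z.png",cv2.resize(c["im"][y0:y0+w,x0:x0+w],None,fx=k,fy=k,interpolation=2)[:,:,::-1])
c=load("scene15.pkl")
p=s["ee_pos"];a=np.radians(-77.3)
x=np.array([np.cos(a),np.sin(a),0]);y=np.array([x[1],-x[0],0])
z=lambda X:((proj(c,[X])[0]-[235,190]+.5)*10-.5).round(0)
r=p-.0195*y+[0,0,-.099];print("ring",r,z(r),"backout",z(r-.016*y),"L",z(r-.014*x),"R",z(r+.014*x))
f=np.array([-.57,.82,0])*.0085
for h in(.076,.080,.084,.095): print(h,z(np.array([.5142,.0248,h])+f))
```

```text
[0.49620657 0.021767   0.18175168] 0.028430840211121952 [ 0.501381   -0.27099903 -2.97021162] [ 7.80919553e-01 -6.24631613e-01  1.32973268e-05 -8.14473782e-06]
ring [0.51522949 0.026054   0.08275168] [318. 352.] backout [251. 340.] L [288. 379.] R [347. 326.]
0.076 [323. 397.]
0.08 [323. 380.]
0.084 [322. 363.]
0.095 [320. 316.]
```

View pics/wrist15z.png

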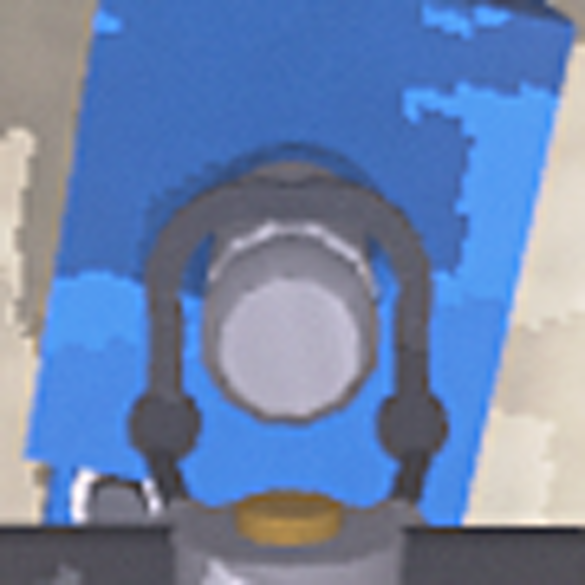

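View pics/scene15z.png

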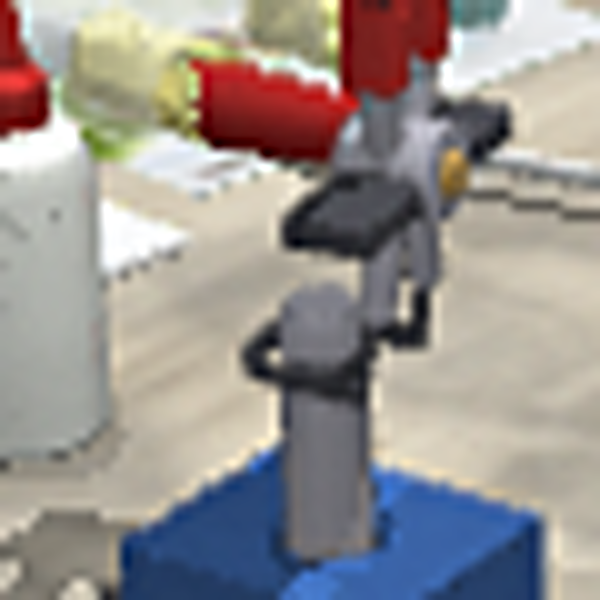

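>>> arm_command --rows '[255,0,0,-1.5,0,255,0,0,-1.2,0,255,0,0,0,0,255,0,0,0,0,255,0,0,0,0]'

```text
clock: 18.95
ee_pos: [0.4962, 0.0218, 0.1791]
tool_rot: [0.781, -0.625, 0.0, -0.0]
wrist_force: [-0.9, -0.1, -2.6]
gripper_width: 0.0286
```

Run:
```python
from h import *
ss=[]
for n in("wrist","scene","top"):
    s=sensors.state();ss.append(s["ee_pos"]);print(s["ee_pos"],s["gripper_width"],s["wrist_force"],s["moment"])
    c=cam(n,n+"16.png");save(c,n+"16.pkl")
p=np.mean(ss,0)
c=load("wrist16.pkl");a=np.radians(-77.3)
x=np.array([np.cos(a),np.sin(a),0]);y=np.array([x[1],-x[0],0])
cv2.imwrite("pics/wrist16z.png",cv2.resize(c["im"][140:230,240:330],None,fx=6.5,fy=6.5,interpolation=2)[:,:,::-1])
cv2.imwrite("pics/scene16z.png",cv2.resize(load("scene16.pkl")["im"][190:250,235:295],None,fx=10,fy=10,interpolation=2)[:,:,::-1])
th=np.linspace(0,2*np.pi,73)
def circ(ctr,r):
    u=proj(c,[ctr+np.array([r*np.cos(t),r*np.sin(t),0]) for t in th]);z=lambda w,o:((w-o+.5)*6.5-.5).round(0)
    return "L%g R%g T%g B%g"%(z(u[:,0].min(),240),z(u[:,0].max(),240),z(u[:,1].min(),140),z(u[:,1].max(),140))
for d in(-.016,-.018,-.02,-.022):
  q=p+d*y;q[2]=.0925;print(d,"   axle",circ(q,.01),circ(q+[0,0,.0025],.0075))
```

```text
[0.49623232 0.02177684 0.17907383] 0.028595652616412927 [-0.90471134 -0.07097863 -2.61860891] [-0.00153414  0.00490302  0.02602977]
[0.49618036 0.02179579 0.17905003] 0.028827143995565754 [-0.45846228 -0.04620409 -2.55933778] [-0.0129526   0.06048259  0.02459222]
[0.49619674 0.02178649 0.17904743] 0.028613206618179825 [ 1.07141977 -0.56865748 -1.82891701] [0.00025901 0.04119507 0.02594785]
-0.016    axle L183 R371 T277 B458 L206 R348 T305 B443
-0.018    axle L183 R371 T258 B441 L206 R348 T287 B425
-0.02    axle L183 R371 T239 B423 L205 R348 T268 B407
-0.022    axle L182 R371 T220 B405 L205 R348 T249 B388
```

View pics/wrist16z.png

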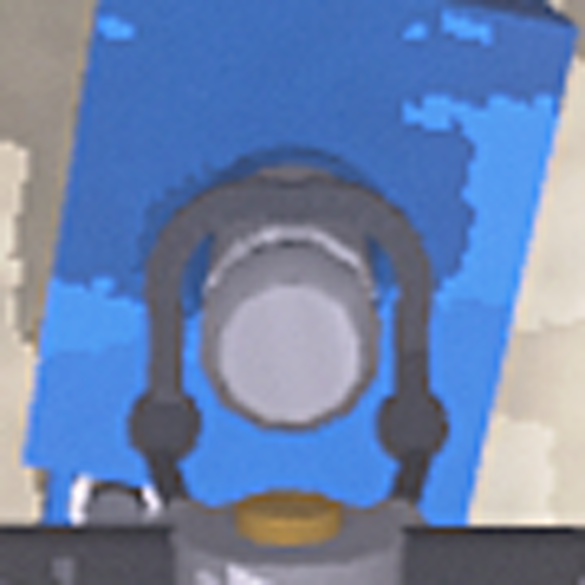

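View pics/scene16z.png

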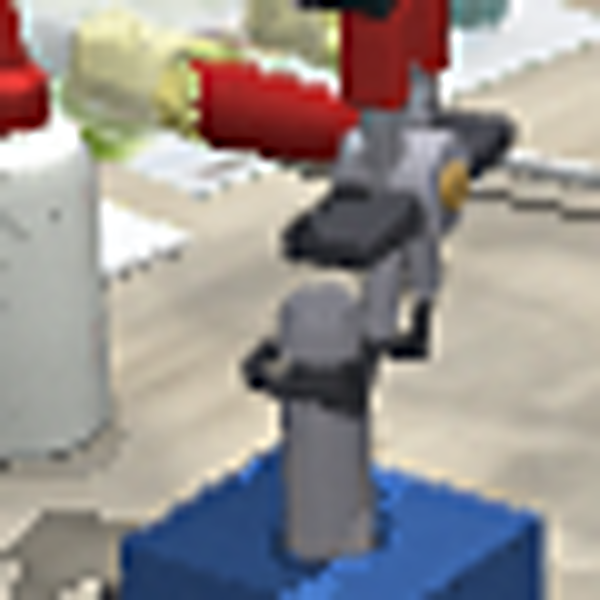

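```bash
python3 -c "
from h import *
print(bot.close_job())
s=sensors.state();print(s['clock'],s['ee_pos'],s['gripper_width'],s['wrist_force'])"
```

```text
the job is handed in; nothing more can be done
None
the job is handed in; nothing more can be done
```

I finished the job and handed it in at about 19 s of the 61 s allowed. No verdict was reported.

**What I did:** I took the axle stub out of the rack and lowered it into the bore until the force rose about 7 N at the floor. Then I released it and backed off. I took the pliers by their handles and squeezed them at 40 N. I lifted them out and brought the spread ring down over the axle to the groove. The arm ended there, still holding the pliers squeezed.

**What the last checks showed:**
- **Axle:** it looks upright in the bore. The gripper height at floor contact (0.0536 m, expected about 0.053 m) fits fully home.
- **Ring position:** the wrist image shows it centred on the axle to about 0.5 mm, with visible gaps at both sides.
- **Ring height:** I worked it out as about 0.080 m, level with the groove. The scene camera agrees to about 1–2 mm, and the ring covers the dark band there.
- **Forces:** the wrist force was only about the weight of the pliers, so I saw no sign of leaning on the axle.
- **Squeeze:** the finger opening was 28.6 mm. The gripper reads about 0.8 mm low, so this fits the 30 mm expected for fully squeezed handles. I did not read the handle angle directly.

**What disagreed:**
- The wrist camera and the arm's own position reading differed by about 1–1.5 mm, so I placed the ring by comparing it with the axle in the same image.
- My first estimate of the ring's offset from the axle differed by up to about 2.7 mm between the two methods. A closer picture settled it.
- The measured handle tops were 5 mm lower than the text implies, and the measured axle top in the rack was 6 mm lower. I used the text's heights there.
- Squeezing the handles lifted the gripper about 3.5 mm in its hold. I allowed for that in the ring height.
- I did not measure the bystander objects again at the end. Nothing came near them that I could see.

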